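# Lower the tilting carving rest flat

## Robot

A 6-joint arm with a two-finger parallel gripper is mounted at the origin on the work surface. World frame = base frame: x ahead of the robot, y to its left, z up, the work surface at z = 0. Lengths are in m, angles in degrees, forces in N, time in s.
With the tool pointing down it reaches from about 0.35 to 0.875 m from the base axis. Payload 4.2 kg.
Tool frame: the origin (TCP) lies midway between the tips of the shut fingers; the grasp point (between the pads) lies 19 mm behind it; y points along the fingers, z is the direction in which the jaws open and shut, and the axes are right-handed (so a half turn about y gives the same grasp; the last joint's range is limited). The gripper opens to 87 mm and grips with 3 to 60 N. Pads are 19 mm wide; open, the fingers measure 117 mm over their backs; the gripper's body (75 mm by 190 mm) begins 51 mm behind the grasp point.
Start: joints at [-54.683, 22.042, 0.453, 0, -68.411, -14.817], TCP at [0.219, -0.585, 0.223] pointing down, gripper open.
Joint ranges: [-179.83, 179.83], [-69.29, 118.12], [-61.27, 80.66], [-181.25, 117.63], [-171.15, -9.14], [-177.46, 177.46]. Speed limits (degrees/s): [159.86, 159.86, 180, 180, 180, 180].

## Interface

Orientations are given as [roll, pitch, yaw] about the fixed x, y, z axes, in that order (R = Rz(yaw) Ry(pitch) Rx(roll)).
In Python, from workcell import env gives the robot as it stands. The module is installed in compiled form; this text tells all that it offers. Calls block until the motion is done:
- env.goto(position, orientation): joint-space move of the TCP to a pose.
- env.move_straight(position, rotation=None, rate=0.15, force_limit=None): straight line of the TCP; rotation=None keeps the orientation; rate is the mean speed in m/s. With force_limit (N) it stops when the force on the tool has changed by that much, and returns True; else False.
- env.set_joints(angles): joint-space move.
- env.gripper_to(opening, grasp_force=None): opening from 0.0 (shut) to 1.0 (fully open); grasp_force is the grip in N (None keeps the last); returns when the fingers have stopped.
- env.dwell(seconds).
- env.inverse_kinematics(position, orientation): joint angles nearest the present ones, or None.
- env.read_state(): the state.
- env.grab_frame(name): name is "side" or "top" or "wrist"; returns a dict with "image" (384x512x3 uint8, blue, green, red), "fx", "fy", "cx", "cy" (pixels), "position" and "orientation" of the camera in the world. Camera axes: x right, y up, looking along -z (the intrinsics and any distortion apply to the point x, -y, -z); pixel columns grow to the right and rows downward; lengths in m; the calibration is good to about 2 mm. A picture is of the moment at which its call begins. There is no depth.
A pose or a line that the arm cannot do raises env.Unreachable and nothing moves.
- env.close_job(): hands the job in, once; it reports no verdict.
Trained networks look in a picture, given as the dict that the camera call returned (one of the last four; its "shot" number tells which), for a name from the list of things; names that differ only in an ending like _2 or _b are one class to them, and where a whole thing is asked for, a point or a joint stands for the part that bears it (a point fixed in the world has none). Each returns a list of dicts, best first, with "score" (0 to 1); they miss things now and then, are a little off and sometimes report something else, mostly with a low value. They report only what shows in the picture. A call takes as long as a camera call.
- env.search_frame(picture, thing): "xyz" ([x, y, z] in m, in world coordinates, good to about 4 mm: the middle of the surface that is visible of it).
- env.trace(picture, thing): "mask" (384x512 bool, what is visible of it).
The state is a dict: "clock": time; "joint_positions": joint angles; "qvel": joint speeds; "joint_torque": joint torques, N m; "position": TCP position; "tool_rot": TCP orientation; "force": force on the tool from outside, world axes, zero at the start; "wrist_torque": the same for the moment, N m; "opening": opening from 0.0 (shut) to 1.0 (fully open).
Only numpy, scipy, OpenCV 4.12 (cv2) and the standard library are available. Lean on these libraries where they do the work, as an engineer would, in place of code of your own. Each camera call takes 0.05 s, during which the arm holds its last target.

## Task

Lay the tilted carving board flat: press the thumb tab of its spring pawl down so that the pawl comes free of the toothed quadrant and, keeping the tab pressed, push the board down past the teeth until it lies flat on its base. Then let the tab go so that the pawl springs back in. Only press and push with the fingers: never swing the board up past the top tooth, pick nothing up, and leave the mallet, glue bottle, cork block and chisel where they are.

Things in the scene. Friction and masses are not known exactly. Their poses are not given: they have to be found in the camera images.
- rest: Base of the tilting rest: wooden slab 225 (x) by 335 (y) by 18 mm. Origin on the bench under its centre; x points from the hinge side to the board's free edge (roughly to the robot's left), z up. The board's hinge line runs along y at x = -87.5 mm, 26 mm above the bench. A toothed steel quadrant (5 mm thick, radius 205 mm about the hinge) stands at y = -152 mm, on the side away from the robot
- slope (a joint): Tilt of the board, rad: 0 = flat on its base, larger = free edge higher; starts at 0.44 to 0.73. Plywood with cork top, 240 mm from hinge to free edge, 280 mm wide, 15 mm thick, 0.65 kg. Stiff hinge: with the pawl free it stays where it is, and 3 to 6 N at the tab push it down. With the pawl in it sinks at most a tooth (0.079 rad), then is blocked. Flat, its free edge is 35 mm above the bench
- pawl (a joint): Turn of the pawl, rad: 0 = sprung fully in, 0.30 = tab pressed to its stop; clear of the teeth above 0.17; it may start part-way up a tooth (to 0.16). Dark steel bell crank on the board's edge away from the robot, pivot 216 mm from the hinge; nose in the teeth, thumb tab beyond the free edge. Tab force 1 to 2 N (6 N if a tooth binds); at its stop it pushes the board down. Springs back when let go
- tab (a point): Centre of the top of the thumb tab: steel plate 30 mm (outwards) by 28 mm wide, 4 mm thick, 33 mm beyond the free edge, in the quadrant's plane (y = -152 mm). Pawl in: 273 mm from the hinge along the board, 14 mm above the hinge square to the board (57 mm out from the pawl's pivot, which is level with the hinge). Pressing to the stop lowers it 17 mm. Board flat: 40 mm above the bench
- edge (a point): Middle of the top of the board's free edge, 240 mm from the hinge; its z axis is the normal of the board
- mallet: Bystander: small turned wooden carver's mallet standing on its head, 68 mm across, 152 mm tall, beyond the board's free edge. Origin at the centre of its underside
- glue: Bystander: white glue bottle, 54 mm across, 150 mm tall, on the hinge side of the rest. Origin at the centre of its underside
- cork_block: Bystander: cork sanding block 60 x 110 x 38 mm lying beyond the quadrant. Origin at the centre of its underside
- chisel: Bystander: chisel with a dark wooden handle, 243 mm long, 26 mm thick, lying on the hinge side of the rest. Origin under the joint of handle and ferrule, 125 mm from the handle's end; x towards the blade

How it is judged:
By the outcome, as a careful person would: the job done as asked, in the order asked, and still so for the second after the job is handed in, with the robot touching nothing.
It also fails if it takes over 38 s, if anything falls off the work surface, if the arm or the gripper's body presses on something with over 40 N, if the wrist force passes 120 N, or if a joint passes its speed limit or range.

## Working session

There is one attempt and no reset: what is moved stays moved. The work goes in short steps, each a Python script; the robot and the scene stay as the last script left them, time stands still between calls to the robot, and variables do not carry over. Pictures are saved under pics/ and viewed, and the job is handed in when it is done.

```bash
mkdir -p pics; cat > h.py <<'E'
from workcell import env
import numpy as np, cv2
from scipy.spatial.transform import Rotation as R
def proj(f,p):
    r=R.from_euler('xyz',f['orientation'],degrees=True)
    c=r.inv().apply(np.array(p)-np.array(f['position']))
    return f['cx']+f['fx']*c[...,0]/-c[...,2], f['cy']+f['fy']*(-c[...,1])/-c[...,2]
E
python3 - <<'E'
from h import *
for n in ['side','top','wrist']:
    f=env.grab_frame(n); cv2.imwrite(f'pics/a_{n}.png',f['image'])
    print(n,{k:v for k,v in f.items() if k!='image'})
    if n!='wrist':
      for t in ['tab','edge','rest','slope','pawl','mallet','glue','cork_block','chisel']:
        r=env.search_frame(f,t); print(t,[(np.round(d['xyz'],3).tolist(),round(d['score'],2)) for d in r[:2]])
print(env.read_state())
E
```

```text
side {'fx': 414.77546948931086, 'fy': 414.77546948931086, 'cx': 254.4018028865228, 'cy': 194.84189843048537, 'position': array([0.46693058, 0.57873881, 0.71855569]), 'orientation': array([  40.11270012,   -0.97886382, -170.67894156]), 'shot': 1}
tab []
edge [([0.457, 0.038, 0.142], 0.85)]
rest [([0.45, 0.047, 0.02], 0.97), ([0.59, 0.129, 0.188], 0.23)]
slope [([0.459, 0.039, 0.143], 0.66), ([0.589, 0.13, 0.188], 0.35)]
pawl [([0.59, 0.127, 0.187], 0.7)]
mallet [([0.448, 0.316, 0.071], 0.93)]
glue [([0.43, -0.195, 0.08], 0.65)]
cork_block [([0.703, -0.006, 0.04], 0.73)]
chisel [([0.646, -0.164, 0.018], 0.77)]
top {'fx': 403.04120658474113, 'fy': 403.04120658474113, 'cx': 256.9206093302032, 'cy': 187.48152264435157, 'position': array([0.36680962, 0.05285734, 1.15481035]), 'orientation': array([  8.63150204,  -0.3274286 , -89.3313518 ]), 'shot': 2}
tab [([0.592, 0.13, 0.188], 0.52)]
edge [([0.452, 0.006, 0.114], 0.67)]
rest [([0.447, -0.001, 0.105], 0.88)]
slope [([0.457, 0.002, 0.117], 0.72), ([0.444, 0.292, 0.068], 0.33)]
pawl [([0.592, 0.131, 0.184], 0.56)]
mallet [([0.443, 0.292, 0.
[... 358 characters left out ...]
1.10549014e+02]), 'shot': 3}
{'clock': 1.05, 'joint_positions': array([-5.46832180e+01,  2.20405438e+01,  4.54464104e-01,  7.82724477e-04,
       -6.84102966e+01, -1.48173562e+01]), 'qvel': array([-0.01314614,  0.01178214,  0.04541345,  0.05068813,  0.01838431,
        0.00243587]), 'joint_torque': array([-1.94153349e-04, -3.90479064e+01,  1.87624061e+01,  4.22458827e+00,
        1.54919171e-02, -3.08642677e-05]), 'position': array([ 0.21890465, -0.58540928,  0.22257667]), 'tool_rot': array([-9.00036893e+01, -2.23077573e-04,  2.04997138e+01]), 'force': array([-0.73200036, -0.17627901,  0.22727822]), 'wrist_torque': array([ 0.00403583, -0.02810138, -0.03269095]), 'opening': 1.000834803779888}
```

View pics/a_side.png

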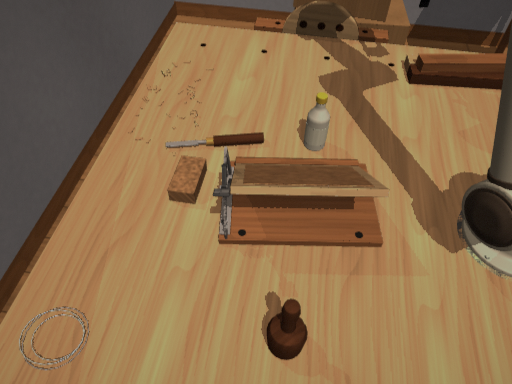

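View pics/a_top.png

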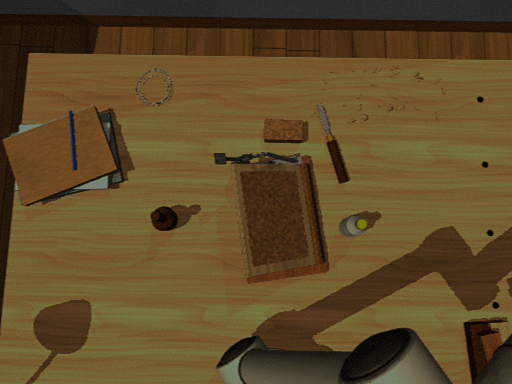

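The side view shows the board tilted, with the pawl tab near (220,193). The top view shows the tab near (221,158) and the mallet near (164,218). I'll zoom in to get the corners.

```bash
python3 - <<'E'
import cv2
a=cv2.imread('pics/a_side.png')[140:260,200:400]; cv2.imwrite('pics/b_side.png',cv2.resize(a,None,fx=4,fy=4,interpolation=cv2.INTER_CUBIC))
a=cv2.imread('pics/a_top.png')[145:290,205:345]; cv2.imwrite('pics/b_top.png',cv2.resize(a,None,fx=4,fy=4,interpolation=cv2.INTER_CUBIC))
E
```

```text
(no output)
```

View pics/b_side.png

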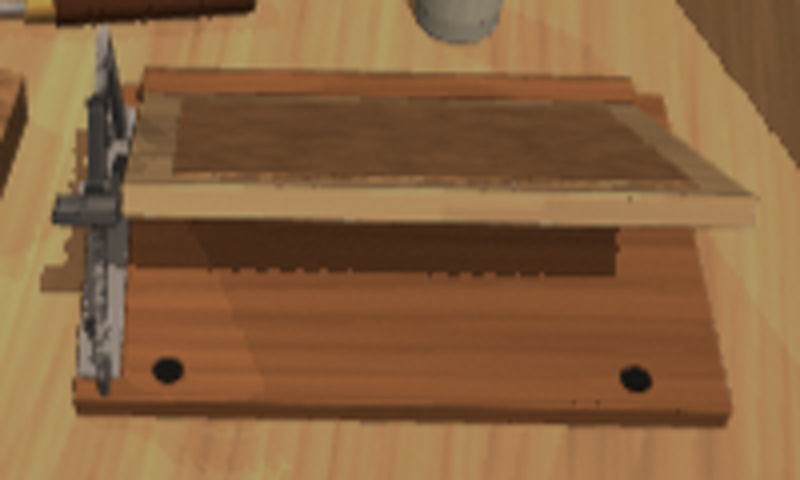

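View pics/b_top.png

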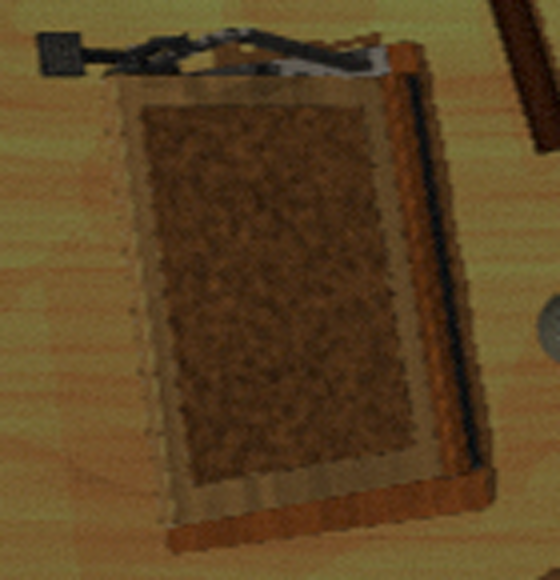

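```bash
cat > fit.py <<'E'
from h import *
from scipy.optimize import least_squares
def world(p,q):
    c,s=np.cos(p[2]),np.sin(p[2]); return np.array([p[0]+c*q[0]-s*q[1],p[1]+s*q[0]+c*q[1],q[2]])
def board(a,s,y,n): # s along, n normal from hinge
    return np.array([-.0875+s*np.cos(a)-n*np.sin(a),y,.026+s*np.sin(a)+n*np.cos(a)])
def tabp(a,pw):
    # pivot at 216,0; tab at (57,14) rel, rotates down by pw
    c,s=np.cos(-pw),np.sin(-pw); return board(a,.216+57e-3*c-14e-3*s,-.152,57e-3*s+14e-3*c)
E
python3 - <<'E'
from fit import *
S=lambda x,y:(0,200+x/4,140+y/4); T=lambda x,y:(1,205+x/4,145+y/4)
h=.1125;w=.1675
B=[(S(77,402),(h,-w,.018)),(S(77,414),(h,-w,0)),(S(730,412),(h,w,.018)),(S(727,426),(h,w,0)),(T(420,42),(-h,-w,.018)),(T(494,505),(-h,w,.018)),(T(168,550),(h,w,.009))]
D=[(S(124,184),(.24,-.14,.009)),(S(757,196),(.24,.14,.009)),(S(755,226),(.24,.14,-.006)),(T(118,78),(.24,-.14,.009)),(T(165,523),(.24,.14,.009))]
TT=[S(88,200),T(60,54)]
fs=[env.grab_frame('side'),env.grab_frame('top')]
def res(p,full=False):
    o=[]
    for (i,u,v),q in B: a=proj(fs[i],world(p,q)); o+=[a[0]-u,a[1]-v]
    for (i,u,v),q in D: a=proj(fs[i],world(p,board(p[3],q[0],q[1],q[2]))); o+=[a[0]-u,a[1]-v]
    for (i,u,v) in TT: a=proj(fs[i],world(p,tabp(p[3],p[4]))); o+=[(a[0]-u)*.7,(a[1]-v)*.7]
    return np.array(o)
r=least_squares(res,[.45,.04,np.pi/2,.55,.05],loss='soft_l1')
p=r.x;print(p,np.degrees(p[2]));print(np.round(res(p).reshape(-1,2),1))
np.save('p.npy',p)
print('tab',world(p,tabp(p[3],p[4])), 'tab0',world(p,tabp(p[3],0)))
print('tab final',world(p,tabp(0,0)),world(p,tabp(0,.3)),'hinge',world(p,(-.0875,-.152,.026)))
E
```

```text
[ 0.45428889 -0.014633    1.72027574  0.6124533   0.09208344] 98.56453946239004
[[-0.6 -1.8]
 [-0.2  0.1]
 [ 1.4 -0.9]
 [-0.1  0.4]
 [-1.  -0.6]
 [-0.6  0.7]
 [ 0.4  0.7]
 [-0.6 -0.4]
 [ 0.3 -0. ]
 [-0.   0.7]
 [-1.3 -1.6]
 [ 2.   1. ]
 [ 0.1  0.3]
 [ 0.5 -0.3]]
tab [0.58497559 0.13826862 0.1906607 ] tab0 [0.58555683 0.13440916 0.19439667]
tab final [0.57696862 0.19143479 0.04      ] [0.57673161 0.19300851 0.02253006] hinge [ 0.6176247  -0.07852091  0.026     ]
```

```bash
python3 - <<'E'
from fit import *
p=np.load('p.npy'); p[0]+=.003
t=world(p,tabp(p[3],p[4])); 
for y in (98.6,-81.4):
    for z in (.3,.19): print(y,env.inverse_kinematics([t[0],t[1],t[2]+.06],[-90,0,y]), env.inverse_kinematics(world(p,tabp(0,.3)),[-90,0,y]))
y=-81.4
env.move_straight([.219,-.585,.36],rate=.3)
env.gripper_to(0.0)
env.goto([t[0],t[1],t[2]+.14],[-90,0,y])
env.move_straight([t[0],t[1],t[2]+.06])
for n in ['side','top','wrist']:
    f=env.grab_frame(n);im=f['image'].copy()
    for q in (t,):
        u,v=proj(f,q); cv2.circle(im,(int(u),int(v)),2,(0,0,255),-1)
    cv2.imwrite(f'pics/c_{n}.png',im)
    for th in('tab','pawl'): print(n,th,[(np.round(d['xyz'],3).tolist(),round(d['score'],2)) for d in env.search_frame(f,th)[:2]])
s=env.read_state();print(t,s['position'],s['clock'],s['opening'],s['force'])
E
```

```text
98.6 [ 2.85742634e+01  1.89860452e+01 -6.00595040e-02  0.00000000e+00
 -7.09538953e+01 -1.99742634e+01] [ 33.57496371  32.36315696 -14.69230887   0.         -42.94453417
 -24.97496371]
98.6 [ 2.85742634e+01  1.89860452e+01 -6.00595040e-02  0.00000000e+00
 -7.09538953e+01 -1.99742634e+01] [ 33.57496371  32.36315696 -14.69230887   0.         -42.94453417
 -24.97496371]
-81.4 [ 2.85742634e+01  1.89860452e+01 -6.00595040e-02  0.00000000e+00
 -7.09538953e+01  1.60025737e+02] [ 33.57496371  32.36315696 -14.69230887   0.         -42.94453417
 155.02503629]
-81.4 [ 2.85742634e+01  1.89860452e+01 -6.00595040e-02  0.00000000e+00
 -7.09538953e+01  1.60025737e+02] [ 33.57496371  32.36315696 -14.69230887   0.         -42.94453417
 155.02503629]
side tab [([0.586, 0.131, 0.189], 0.79), ([0.454, 0.047, 0.022], 0.31)]
side pawl [([0.591, 0.129, 0.188], 0.81)]
top tab [([0.592, 0.082, 0.176], 0.5)]
top pawl [([0.593, 0.087, 0.172], 0.5)]
wrist tab []
wrist pawl [([0.583, 0.142, 0.192], 0.7)]
[0.58797559 0.13826862 0.1906607 ] [0.58806444 0.13831057 0.25097444] 7.275 0.007951916128503366 [-0.84943729  1.14045124 -0.32875487]
```

```bash
python3 - <<'E'
import cv2,numpy as np
a=cv2.imread('pics/c_side.png')[100:280,150:400]; w=cv2.imread('pics/c_wrist.png')
a=cv2.resize(a,(500,360),interpolation=cv2.INTER_CUBIC)
cv2.imwrite('pics/c2_side.png',a)
E
```

```text
(no output)
```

View pics/c2_side.png

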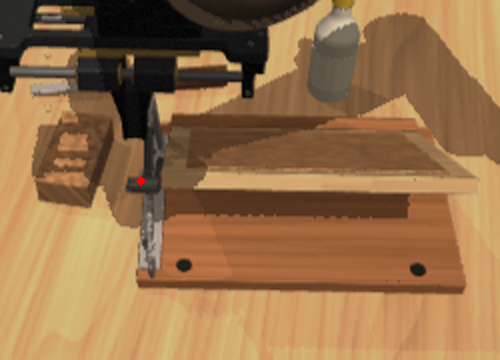

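View pics/c_wrist.png

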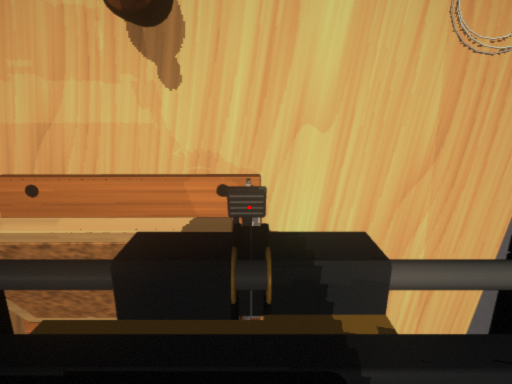

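The wrist view shows the tab at (247,201) and my estimate at (249,207), so they agree to within about 4 mm. I'll shift 2 mm outward and press.

```bash
python3 - <<'E'
from fit import *
p=np.load('p.npy'); p[0]+=.003
yr=world([0,0,p[2]],(.002,0,0))
def st(m):
    s=env.read_state(); print(m,np.round(s['position'],4),np.round(s['force'],1),s['clock'])
t=world(p,tabp(p[3],p[4]))+yr
env.move_straight([t[0],t[1],t[2]+.02]); st('pre')
q=world(p,tabp(p[3],.3))+yr
print('hit',env.move_straight([q[0],q[1],q[2]-.005],rate=.03,force_limit=4)); st('press')
f=env.grab_frame('wrist');cv2.imwrite('pics/d_wrist.png',f['image'])
f=env.grab_frame('side');cv2.imwrite('pics/d_side.png',cv2.resize(f['image'][100:280,150:400],(500,360)))
print('t',t,'q',q)
E
```

```text
pre [0.5878 0.1401 0.2107] [ 0.7 -0.8  0.2] 7.6917
hit True
press [0.5871 0.1467 0.1832] [0.2 0.5 1.5] 8.575
t [0.58767774 0.14024632 0.1906607 ] q [0.58656941 0.1476056  0.18101695]
```

View pics/d_wrist.png

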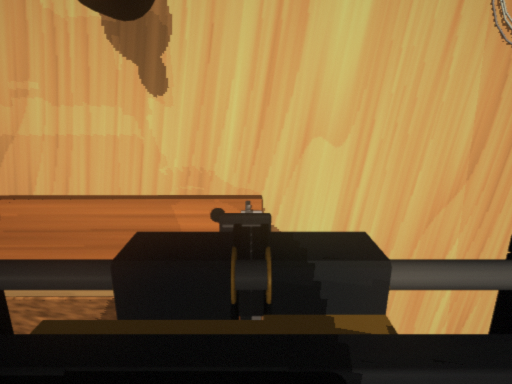

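View pics/d_side.png

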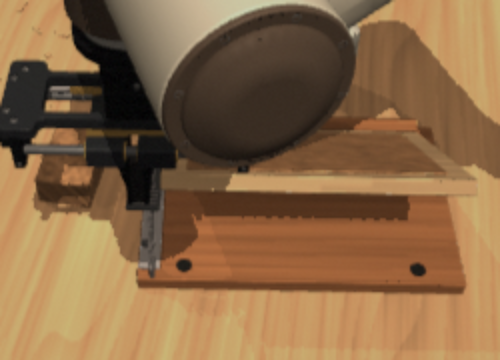

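```bash
python3 - <<'E'
from fit import *
p=np.load('p.npy'); p[0]+=.003
yr=world([0,0,p[2]],(.002,0,0))
def st(m):
    s=env.read_state(); print(m,np.round(s['position'],4),np.round(s['force'],1),round(s['clock'],2))
q=world(p,tabp(p[3],.3))+yr
for d in(.0,.006): print(env.move_straight(q-[0,0,d],rate=.03,force_limit=25)); st('press')
for a in np.arange(p[3]-.08,.3,-.06):
    h=env.move_straight(world(p,tabp(a,.3))+yr-[0,0,.004],rate=.06,force_limit=25); st(f'{a:.2f} {h}')
    if h: break
f=env.grab_frame('wrist');cv2.imwrite('pics/e_wrist.png',f['image'])
f=env.grab_frame('side');cv2.imwrite('pics/e_side.png',cv2.resize(f['image'][100:280,150:400],(500,360)))
E
```

```text
False
press [0.5869 0.1478 0.1813] [-0.5  0.9  3.7] 8.93
False
press [0.5869 0.1478 0.1752] [0.9 1.4 4. ] 9.28
0.53 False [0.5842 0.1589 0.1576] [ 1.6 -1.1  1.3] 9.77
0.47 False [0.5832 0.1669 0.1432] [-0.4 -0.3  1.5] 10.19
0.41 False [0.5826 0.1739 0.1284] [ 1.2 -1.4  0.5] 10.62
0.35 False [0.5817 0.1798 0.113 ] [ 0.9 -1.1  1.2] 11.04
```

View pics/e_wrist.png

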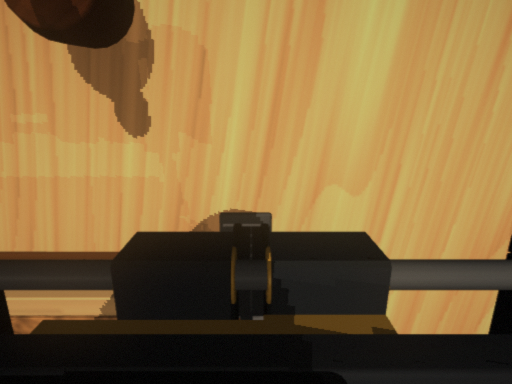

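View pics/e_side.png

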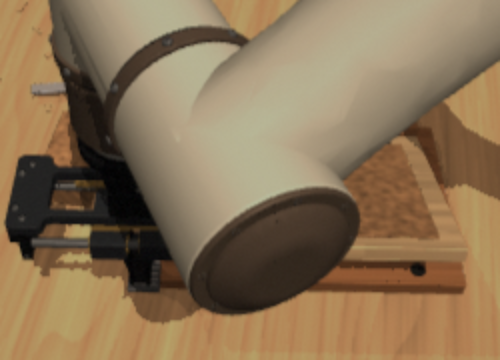

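The board is following the tab down, and the fingertips are still on it. I'll carry on to flat.

```bash
python3 - <<'E'
from fit import *
p=np.load('p.npy'); p[0]+=.003
yr=world([0,0,p[2]],(.002,0,0))
def st(m):
    s=env.read_state(); print(m,np.round(s['position'],4),np.round(s['force'],1),np.round(s['joint_torque'],1),round(s['clock'],2))
for a in np.arange(.29,.0,-.06):
    h=env.move_straight(world(p,tabp(a,.3))+yr-[0,0,.004],rate=.06,force_limit=25); st(f'{a:.2f} {h}')
    if h: break
if not h:
    e=world(p,tabp(0,.3))+yr
    h=env.move_straight(e-[0,0,.008],rate=.03,force_limit=14); st(f'end {h}')
f=env.grab_frame('wrist');cv2.imwrite('pics/f_wrist.png',f['image'])
f=env.grab_frame('side');cv2.imwrite('pics/f_side.png',cv2.resize(f['image'][100:280,150:400],(500,360)))
E
```

```text
0.29 False [0.581  0.1848 0.0967] [ 0.9 -0.4  2.8] [  0.7 -39.1  14.9   2.8  -0.1  -0. ] 11.57
0.23 False [0.5803 0.1887 0.0808] [0.8 0.2 1.9] [  0.5 -39.5  14.6   2.8  -0.   -0. ] 12.0
0.17 False [0.5798 0.1917 0.0646] [ 0.7 -0.6  1.6] [  0.4 -40.   14.2   2.8   0.   -0. ] 12.43
0.11 False [0.5796 0.1938 0.0484] [-0.8 -0.   1.7] [  0.3 -40.5  13.8   2.8  -0.   -0. ] 12.85
0.05 False [0.5794 0.1948 0.0319] [0.8 0.3 2.7] [  0.2 -41.   13.2   2.7  -0.   -0. ] 13.28
end True [0.5797 0.1949 0.0248] [-4.7 -0.5 10.7] [ -0.9 -35.3  12.4   2.6   1.2   0. ] 13.69
```

View pics/f_side.png

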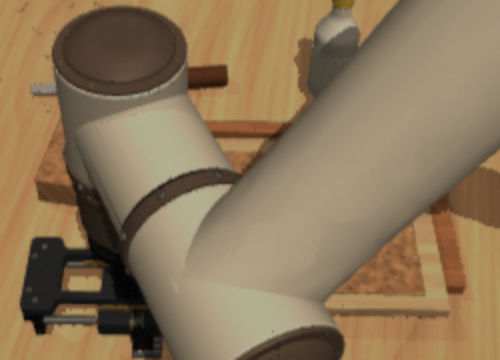

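View pics/f_wrist.png

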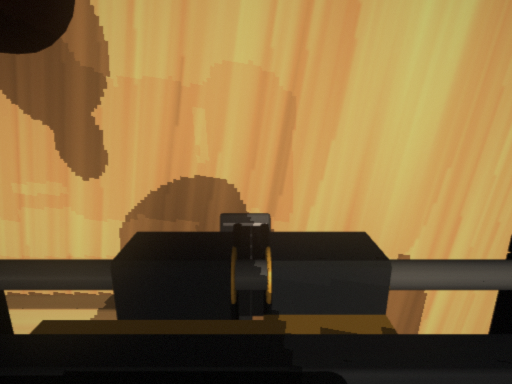

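```bash
python3 - <<'E'
from fit import *
def st(m):
    s=env.read_state(); print(m,np.round(s['position'],4),np.round(s['force'],1),round(s['clock'],2)); return s['position']
c=st('')
h=env.move_straight(c-[0,0,.004],rate=.02,force_limit=10); c=st(h)
env.move_straight(c+[0,0,.05],rate=.1); c=st('up')
env.move_straight(c+[0,0,.15],rate=.25)
env.set_joints([-54.683, 22.042, 0.453, 0, -68.411, -14.817]); st('home')
p=np.load('p.npy')
for n in('side','top'):
    f=env.grab_frame(n);cv2.imwrite(f'pics/g_{n}.png',f['image'])
    for t in('tab','edge','mallet','glue','cork_block','chisel'): print(n,t,[(np.round(d['xyz'],3).tolist(),round(d['score'],2)) for d in env.search_frame(f,t)[:1]])
    im=f['image'].copy()
    for q in [tabp(0,0)]+[board(0,.24,y,.009) for y in(-.14,.14)]:
        u,v=proj(f,world(p,q));cv2.circle(im,(int(round(u)),int(round(v))),1,(0,0,255),-1)
    cr=im[140:260,200:400] if n=='side' else im[145:290,205:345]
    cv2.imwrite(f'pics/h_{n}.png',cv2.resize(cr,None,fx=4,fy=4,interpolation=cv2.INTER_CUBIC))
E
```

```text
[0.5797 0.1949 0.0249] [-4.1  0.4 10. ] 13.79
True [0.5797 0.1949 0.0249] [-4.9 -0.2 10.3] 14.0
up [0.5791 0.1946 0.074 ] [0.2 0.3 0.3] 14.66
home [ 0.2195 -0.5852  0.2225] [-0.7 -0.1  0.4] 18.43
side tab [([0.581, 0.181, 0.042], 0.83)]
side edge [([0.455, 0.041, 0.041], 0.6)]
side mallet [([0.447, 0.317, 0.069], 0.83)]
side glue [([0.58, 0.183, 0.043], 0.6)]
side cork_block [([0.701, -0.005, 0.04], 0.71)]
side chisel [([0.651, -0.164, 0.018], 0.76)]
top tab [([0.58, 0.18, 0.041], 0.57)]
top edge [([0.449, 0.022, 0.037], 0.9)]
top mallet [([0.443, 0.292, 0.067], 0.86)]
top glue [([0.427, -0.2, 0.101], 0.65)]
top cork_block [([0.698, -0.016, 0.036], 0.9)]
top chisel [([0.645, -0.171, 0.023], 0.7)]
```

View pics/h_side.png

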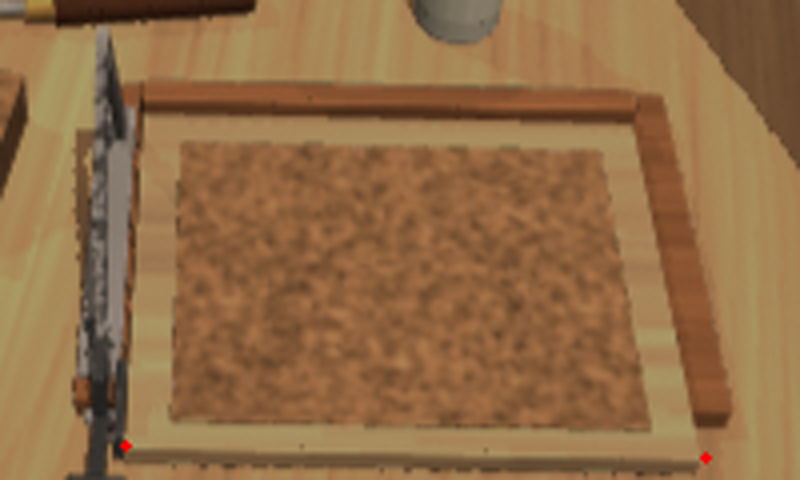

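View pics/h_top.png

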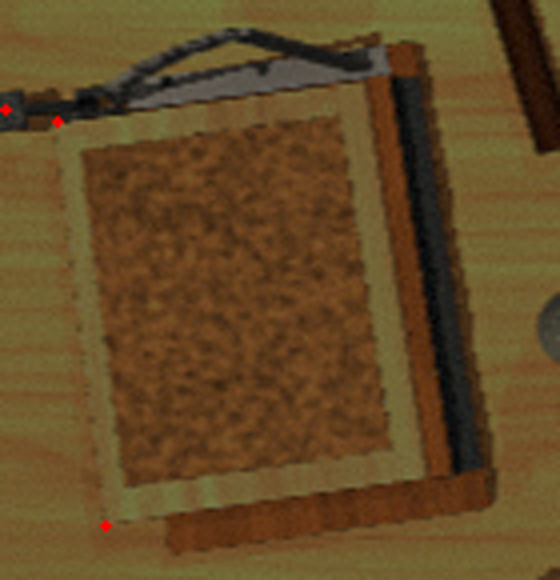

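View pics/g_side.png

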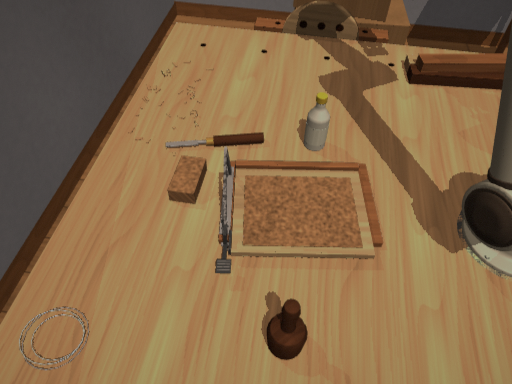

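```bash
python3 -c "
from workcell import env
env.close_job(); print(env.read_state()['clock'])"
```

```text
the job is handed in; nothing more can be done
the job is handed in; nothing more can be done
```

The board now lies flat on its base with the pawl sprung back in, and I've handed the job in. I pressed the tab down with the shut fingers, followed its arc until the board stopped on its base, lifted off and sent the arm back to its start pose.

**Board flat:** the last pictures put the free-edge corners within about 2 px of where a flat board should be. The network put the edge at 37–41 mm, against the 35 mm expected.

**Pawl in:** the tab reads 41–42 mm above the bench. It should be 40 mm with the pawl in and about 22 mm if still pressed.

**Other objects:** the mallet, cork block and chisel are within about 5 mm of where they were first seen, and the glue bottle looks unmoved in the side picture. The network was weak on the bottle. It misread it in the last side picture, and its reading from the top camera had no earlier one from that camera to compare with, though it lies close to the first side reading.

**Limits:** the arm was home at 18.4 s of the 38 s allowed. Wrist force readings stayed around 11 N. I did not measure contact on the arm itself, only saw no sign of any in the pictures or forces.

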